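Zero the bench scale and hold the weight tray level over its pan

TASK

With the scale's pan still empty, turn the tare knob on the bench scale until its pointer stands at the zero mark. Then take the tray of stabiliser weights by its upright handle, lift it off the wooden riser and carry it level, without spilling a weight or disturbing the other things, to above the middle of the pan. Finish while holding it there, still and level, about 6 cm above the pan and without touching it: I want to check the zero once more before it goes down, so do not set it down or let go.

Things in the scene. Friction and masses are not known exactly. Their poses are not given: they have to be found in the camera images.
- scale: white bench scale, fixed: housing 280 (x) x 170 (y) x 50 mm high, origin at the centre of its underside. Its x axis runs from the dial (at x = -80 mm) to the round pan (at x = +70 mm).
- tare_knob (a joint): angle of the tare knob in rad: 0 when its pointer stands at the long zero mark of the dial, growing anticlockwise seen from above. Range -2 to 2; light friction (0.05 N m), stays where it is left. The zero mark lies on the side of the dial away from the pan (the scale's -x side).
- knob_grip (a point): the point to grip on the black tare knob: on its upright axis, 79 mm above the bench, 12 mm below the knob's top. The knob has a bar grip 46 mm long, 14 mm thick and 32 mm high (59 to 91 mm above the bench) on a round skirt 52 mm across (its underside 53 mm above the bench); this point's x axis runs along the bar and turns with the knob; the pointer is at its -x end.
- pan_center (a point): centre of the upper face of the scale's round steel pan, 130 mm across, 74 mm above the bench; axes as the scale's. The pan is fixed and starts empty.
- riser: wooden block, fixed, 150 x 120 x 30 mm high, origin at the centre of its underside; the tray stands on it.
- tray_center (a point): centre, half-way up, of the loose beige tray with the upright handle (40 mm above its underside, 40 mm below the handle's top). The tray is 130 (x) x 100 (y) mm, its outer walls 28 mm high and its floor 4 mm thick; along its middle runs an upright handle plate, 12 mm thick (y), 90 mm long (x), up to 80 mm above the underside. z is up when level.
- tray: the same tray; origin at the centre of its underside, same axes. It weighs about 0.14 kg empty, about 0.3 kg with its three weights, which stand anywhere in its two halves and reach 23 mm above its underside.
- weight0_center (a point): centre of a loose dark steel stabiliser weight, a disc 26 mm across and 19 mm high, standing in the tray
- weight1_center (a point): centre of a loose dark steel stabiliser weight, a disc 26 mm across and 19 mm high, standing in the tray
- weight2_center (a point): centre of a loose dark steel stabiliser weight, a disc 26 mm across and 19 mm high, standing in the tray
- spare_weight: a single stabiliser weight like those in the tray (26 mm across, 19 mm high), standing alone on the bench; not to be moved
- glue_bottle: small upright glue bottle, 30 mm across, 70 mm high, standing between the scale and the riser; not to be moved
- tape_roll: roll of black tape lying flat, 80 mm across, 22 mm high; not to be moved
- pliers: pliers with orange handles lying flat, about 130 mm long, 15 mm high; not to be moved
- screwdriver: screwdriver lying on the bench; not to be moved
- vane_box: cardboard box 100 x 70 x 35 mm high; not to be moved
- parts_dish: low empty open dish without a handle, 110 x 80 x 25 mm high; not to be moved
There are look-alikes about, which are no part of the job. Leave any blue or pink look-alike of the tray alone.

How it is judged:
By the outcome, as a careful person would: the job done as asked, in the order asked, and still so for the second after the job is handed in, while the arm keeps its last pose, push and grip.
It also fails if it takes over 53 s, if anything falls off the work surface, if the arm or the gripper's body presses on something with over 40 N, if the wrist force passes 120 N, or if a joint passes its speed limit or range.

ROBOT

A 6-joint arm with a two-finger parallel gripper is mounted at the origin on the work surface. World frame = base frame: x ahead of the robot, y to its left, z up, the work surface at z = 0. Lengths are in mm, angles in rad, forces in N, time in s.
With the tool pointing down it reaches from about 400 to 925 mm from the base axis. Payload 12.5 kg.
Tool frame: the origin (TCP) lies at the very end of the fingers, on their centre line; the grasp point (between the pads) lies 19 mm behind it; z points along the fingers, y is the line along which they close (so a half turn about z gives the same grasp; the last joint's range is limited). The gripper opens to 95 mm and grips with 3 to 60 N. Pads are 20 mm wide; open, the fingers measure 119 mm over their backs; the gripper's body (75 mm by 180 mm) begins 59 mm behind the grasp point.
Start: joints at [-1.293, 0.491, 1.559, -0, 1.092, -0.106], TCP at [234.053, -579.539, 214.661] pointing down, gripper open.
Joint ranges: [-3.1, 3.1], [-0.84, 2.19], [0.05, 2.79], [-1.13, 4.28], [0.06, 2.93], [-2.69, 2.69]. Speed limits (rad/s): [2.22, 2.22, 2.79, 3.14, 3.14, 3.14].

INTERFACE

Orientations are given as [roll, pitch, yaw] about the fixed x, y, z axes, in that order (R = Rz(yaw) Ry(pitch) Rx(roll)).
In Python, from cell import * gives the robot as it stands.
- The arm moves only by the tool step_arm, never from a script. Its argument "plan" is a list of rows, each an object of numbers: "x", "y", "z": the shift along the tool's x, y, z in units of 25 mm (1.0 is 25 mm); "rx", "ry", "rz": the turn, a rotation vector about the tool's x, y, z in units of 0.1 rad (1.0 is 0.1 rad). In form: [{"x": .., "y": .., "z": .., "rx": .., "ry": .., "rz": ..}, ...]. A call has exactly 10 rows; each row shifts and turns the commanded pose from where the row before left it, along the tool's axes as they then stand; what a row does not reach is not made up. A row lasts 1/12 s, in which the tool goes at most 41.7 mm and 7.16 degrees, less where a joint would pass 70% of its speed; a pose out of reach is approached as far as the arm can. A call with a number of a shift or a turn outside -1 to 1 is refused whole. A call with a gripper value outside its range is refused whole. "jaw" is the closure, from -1 (fully open) to 1 (shut), so that 0 is half open, set as the call begins (left out, the last holds). The fingers move at their own pace and stop on an object; the grip force is fixed at half the most. Time passes only in rows, so rows that do not move let the fingers close, or fill a call up. It gives the time, the measured TCP pose, the force, the opening and the grip force at its end, in the units of the state.
- state(): the state, without advancing time (a new reading comes with each control period).
- read_camera(name): name is "scene" or "top"; returns a dict with "image" (400x640x3 uint8, red, green, blue), "depth" (400x640 float32, mm along the optical axis (not along the pixel's ray), 0 where there is no reading), "vfov" (degrees; the focal length in pixels is half the picture's height over the tangent of half this angle, whatever the lens; pixels are square), "cx", "cy" (the principal point, pixels), "R" (3x3) and "t" (3): a world point X has camera coordinates R X + t. Camera axes: x right, y down, z forward; pixel columns grow to the right and rows downward; lengths in mm; the calibration is good to about 2 mm. A picture is of the moment at which its call begins.
- job_done(): hands the job in; it is judged then, once.
The state is a dict: "t": time; "joints": joint angles; "qvel": joint speeds; "tau": joint torques, N m; "eef_pos": TCP position; "tcp_rot": TCP orientation; "ft_force": force on the tool from outside, world axes, zero at the start; "moment": the same for the moment, N m; "opening": opening from 0.0 (shut) to 1.0 (fully open); "grip_force": force on a finger pad.
Only numpy, scipy, OpenCV 4.12 (cv2) and the standard library are available. Lean on these libraries where they do the work, as an engineer would, in place of code of your own. Each camera call takes 0.05 s, during which the arm holds its last target. There are 200 camera calls.

## Working session

There is one attempt and no reset: what is moved stays moved. The work goes in short steps, Python scripts to look and compute and a tool call to move; the robot and the scene stay as the last step left them, time stands still between calls to the robot, and variables do not carry over. Pictures are saved under pics/ and viewed, at most 10 in all, crops included, and the job is handed in when it is done.

Besides the shell and the picture viewer there is one more tool, called after ">>>" as name(argument=value, ...) on one line, values as JSON. step_arm: Moves the arm, as the interface text tells. Shifts and turns lie within -1 to 1; 1 stands for 25 mm of shift or 0.1 rad of turn. Its arguments: {"type":"object","properties":{"plan":{"type":"array","items":{"type":"object","properties":{"x":{"type":"number"},"y":{"type":"number"},"z":{"type":"number"},"rx":{"type":"number"},"ry":{"type":"number"},"rz":{"type":"number"}}}},"jaw":{"type":"number"}},"required":["plan"]}

```bash
mkdir -p pics
cat > h.py <<'E'
from cell import *
import numpy as np, cv2
def cam(n):
    c=read_camera(n); c['f']=200/np.tan(np.radians(c['vfov']/2)); c['R']=np.array(c['R']);c['t']=np.array(c['t']); return c
def ray(c,u,v,z):
    d=c['R'].T@np.array([(u-c['cx'])/c['f'],(v-c['cy'])/c['f'],1]); o=-c['R'].T@c['t']
    return o+d*(z-o[2])/d[2]
def cloud(c):
    v,u=np.mgrid[0:400,0:640]; D=c['depth']
    P=np.stack([(u-c['cx'])/c['f']*D,(v-c['cy'])/c['f']*D,D],-1)
    return (P-c['t'])@c['R']
def save(n,im): cv2.imwrite('pics/'+n,im[...,::-1])
E
python3 - <<'E'
from h import *
for n in('top','scene'):
    c=cam(n); save(n+'0.png',c['image']); print(n,c['f'],c['cx'],c['cy'],-c['R'].T@c['t'],c['R'])
print(state())
E
```

```text
top 419.8359626989889 318.03275474336385 196.63456328362076 [ 389.78976147    2.56118284 1390.31279305] [[-0.00389051 -0.99995562  0.00858035]
 [-0.99037307  0.00266567 -0.13839823]
 [ 0.13836922 -0.00903619 -0.99033949]]
scene 402.273987919426 316.67000522257314 200.02573110501402 [1240.2932878  -287.20323521  870.70282741] [[ 0.4089895   0.91251718  0.00632321]
 [ 0.66242194 -0.29211689 -0.68982962]
 [-0.62763426  0.2863217  -0.72394414]]
{'t': 0.1, 'joints': array([-1.29260076e+00,  4.91484697e-01,  1.55936977e+00, -7.74784215e-06,
        1.09165393e+00, -1.05635723e-01]), 'qvel': array([ 0.00079339, -0.00086434, -0.00150952,  0.00157225, -0.00028731,
        0.00019039]), 'tau': array([ 2.99141131e-03, -6.13620615e+01, -2.58606756e+01,  6.94080396e-02,
        4.69982601e-02, -5.24400969e-05]), 'eef_pos': array([ 233.99252441, -579.33643221,  214.13568795]), 'tcp_rot': array([-3.14068129e+00, -8.97214941e-05,  3.83834827e-01]), 'ft_force': array([ 0.6646547 , -0.02002975,  0.01158449]), 'moment': array([ 0.0467847 , -0.01140537,  0.02640414]), 'grip_force': 0.0, 'opening': 1.0027144519796347}
```

View pics/top0.png

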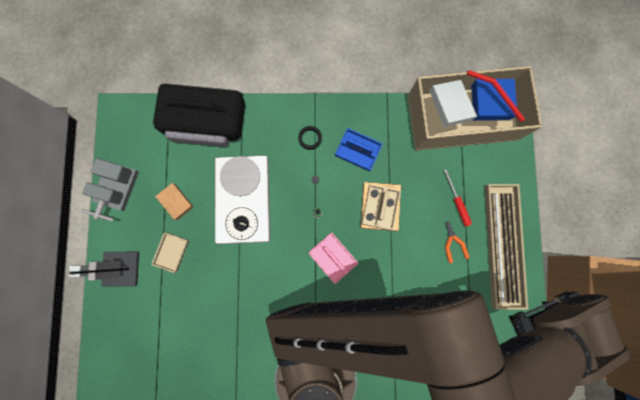

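View pics/scene0.png

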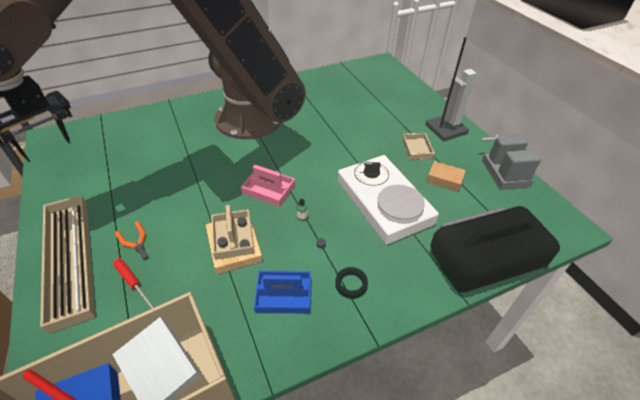

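The top view shows these candidates:
- **Tray:** beige tray on the riser at (381,206). The look-alikes are pink (333,258) and blue (358,149), plus the parts dish (170,252), which has no handle. By the description I choose (381,206).
- **Knob:** the only black knob is at (241,224) on the scale dial. The tape ring at (310,138) is not it.
- **Other things:** pan (240,176), bottle (318,212), spare weight (315,180).

Next I'll check the choice in one close crop.

Run:
```python
from h import *
c=cam('top'); im=c['image']; s=cam('scene')['image']
R=lambda a,w,h:cv2.resize(a,(w,h),interpolation=cv2.INTER_CUBIC)
a=R(im[195:250,210:275],390,330); b=R(im[170:240,350:415],390,420)[:330]
a2=R(s[150:220,340:430],390,303)[:270]; b2=R(s[195:275,200:270],390,446)[:270] if 0 else R(s[200:255,195:275],390,268)
o=np.zeros((600,780,3),np.uint8); o[:330,:390]=a;o[:330,390:]=b;o[330:600,:390]=a2;o[330:598,390:]=b2
save('crop.png',o)
P=cloud(c); hsv=cv2.cvtColor(im,cv2.COLOR_RGB2HSV)
def rect(m,z,name):
    m=m.astype(np.uint8); k,_=cv2.findContours(m,cv2.RETR_EXTERNAL,cv2.CHAIN_APPROX_NONE)
    k=max(k,key=cv2.contourArea); pts=np.array([ray(c,*p[0],z)[:2] for p in k],np.float32)
    print(name,cv2.minAreaRect(pts), cv2.minAreaRect(k))
def win(m,u0,u1,v0,v1):
    o=np.zeros_like(m);o[v0:v1,u0:u1]=m[v0:v1,u0:u1];return o
rect(win((hsv[...,1]<60)&(hsv[...,2]>120),205,275,150,250),50,'scale')
Z=P[...,2]
print('pan top');m=win((Z>64)&(Z<90),215,270,150,200);print(m.sum(),P[m].mean(0))
rect(m,74,'pan')
m=win(Z>75,215,270,200,245);print('knob',m.sum(),P[m].mean(0)); rect(m,91,'knob')
m=win(Z>85,350,415,170,240);print('handle',m.sum(),P[m].mean(0),P[m].max(0)); rect(m,110,'handle')
m=win((hsv[...,0]<30)&(hsv[...,1]>40)&(hsv[...,2]>90),345,415,170,240);rect(m,30,'riser')
m=win(Z>45,350,415,170,240); rect(m,58,'trayout')
```

```text
scale ((571.4196166992188, 236.6312713623047), (283.8753967285156, 176.1489715576172), 2.022413730621338) ((241.480712890625, 199.13375854492188), (87.64502716064453, 54.85312271118164), 88.72696685791016)
pan top
1275 [641.84011901 239.0623227   73.61245093]
pan ((642.7056274414062, 238.76019287109375), (127.6050796508789, 126.25694274902344), 89.8950424194336) ((240.0, 175.5), (39.0, 40.0), 90.0)
knob 77 [481.56051335 208.80060719 225.51463419]
knob ((492.0782165527344, 232.71737670898438), (47.450923919677734, 13.65555477142334), 69.37175750732422) ((239.91781616210938, 222.21917724609375), (15.215349197387695, 4.447564125061035), 20.556045532226562)
handle 162 [ 522.00326091 -182.62654036  281.1199786 ] [ 585.98822133    2.56118284 1390.31279305]
handle ((542.6251831054688, -210.75848388671875), (15.603419303894043, 90.40492248535156), 77.29497528076172) ((383.61541748046875, 204.92308044433594), (5.099019527435303, 29.025188446044922), 11.309932708740234)
riser ((548.775146484375, -213.62596130371094), (123.4315414428711, 152.0196075439453), 85.57457733154297) ((380.4956359863281, 206.06639099121094), (37.98234939575195, 46.36374282836914), 3.814074993133545)
trayout ((542.5267944335938, -214.0184326171875), (103.6366195678711, 131.68106079101562), 77.66809844970703) ((381.9731750488281, 206.95855712890625), (32.75638198852539, 40.71849060058594), 12.094757080078125)
```

View pics/crop.png

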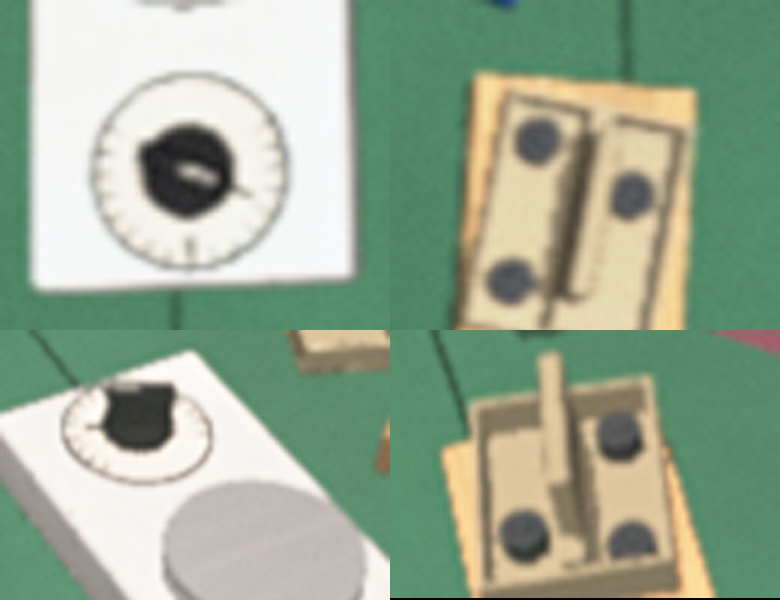

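The crop confirms the tray: beige, plate handle, three dark weights. It also shows the knob's pointer at the lower right, with the zero mark at the bottom. The knob is at about +67° and needs a clockwise turn. I'll travel to it high up.

>>> step_arm(plan=[{"x":0.8,"y":-0.85},{"x":0.8,"y":-0.85},{"x":0.8,"y":-0.85},{"x":0.8,"y":-0.85},{"x":0.8,"y":-0.85},{"x":0.8,"y":-0.85},{"x":0.8,"y":-0.85},{"x":0.8,"y":-0.85},{"x":0.8,"y":-0.85},{"x":0.8,"y":-0.85}])

```text
schema error: expected keys x, y, z, rx, ry, rz
```

>>> step_arm(plan=[{"x":0.72,"y":-0.875},{"x":0.72,"y":-0.875},{"x":0.72,"y":-0.875},{"x":0.72,"y":-0.875},{"x":0.72,"y":-0.875},{"x":0.72,"y":-0.875},{"x":0.72,"y":-0.875},{"x":0.72,"y":-0.875},{"x":0.72,"y":-0.875},{"x":0.72,"y":-0.875}])

```text
schema error: expected keys x, y, z, rx, ry, rz
```

>>> step_arm(plan=[{"x":0.65,"y":-0.9},{"x":0.65,"y":-0.9},{"x":0.65,"y":-0.9},{"x":0.65,"y":-0.9},{"x":0.65,"y":-0.9},{"x":0.65,"y":-0.9},{"x":0.65,"y":-0.9},{"x":0.65,"y":-0.9},{"x":0.65,"y":-0.9},{"x":0.65,"y":-0.9}])

```text
schema error: expected keys x, y, z, rx, ry, rz
```

>>> step_arm(plan=[{"rz":-0.82},{"rz":-0.82},{"rz":-0.82},{"rz":-0.82},{"rz":-0.82},{"rz":-0.82},{"rz":-0.82},{"rz":-0.82},{"rz":-0.82},{"rz":-0.82}])

```text
schema error: expected keys x, y, z, rx, ry, rz
```

Every row needs all six keys.

>>> step_arm(plan=[{"x":0.8,"y":-0.85,"z":0,"rx":0,"ry":0,"rz":0},{"x":0.8,"y":-0.85,"z":0,"rx":0,"ry":0,"rz":0},{"x":0.8,"y":-0.85,"z":0,"rx":0,"ry":0,"rz":0},{"x":0.8,"y":-0.85,"z":0,"rx":0,"ry":0,"rz":0},{"x":0.8,"y":-0.85,"z":0,"rx":0,"ry":0,"rz":0},{"x":0.8,"y":-0.85,"z":0,"rx":0,"ry":0,"rz":0},{"x":0.8,"y":-0.85,"z":0,"rx":0,"ry":0,"rz":0},{"x":0.8,"y":-0.85,"z":0,"rx":0,"ry":0,"rz":0},{"x":0.8,"y":-0.85,"z":0,"rx":0,"ry":0,"rz":0},{"x":0.8,"y":-0.85,"z":0,"rx":0,"ry":0,"rz":0}])

```text
t: 1.03
eef_pos: [340.2, -306.2, 214.7]
tcp_rot: [3.141, -0.0, 0.384]
ft_force: [0.9, -0.3, 0.1]
opening: 1.001
grip_force: 0.0
```

>>> step_arm(plan=[{"x":0.72,"y":-0.875,"z":0,"rx":0,"ry":0,"rz":0},{"x":0.72,"y":-0.875,"z":0,"rx":0,"ry":0,"rz":0},{"x":0.72,"y":-0.875,"z":0,"rx":0,"ry":0,"rz":0},{"x":0.72,"y":-0.875,"z":0,"rx":0,"ry":0,"rz":0},{"x":0.72,"y":-0.875,"z":0,"rx":0,"ry":0,"rz":0},{"x":0.72,"y":-0.875,"z":0,"rx":0,"ry":0,"rz":0},{"x":0.72,"y":-0.875,"z":0,"rx":0,"ry":0,"rz":0},{"x":0.72,"y":-0.875,"z":0,"rx":0,"ry":0,"rz":0},{"x":0.72,"y":-0.875,"z":0,"rx":0,"ry":0,"rz":0},{"x":0.72,"y":-0.875,"z":0,"rx":0,"ry":0,"rz":0}])

```text
t: 1.87
eef_pos: [425.1, -35.9, 214.7]
tcp_rot: [3.141, -0.0, 0.384]
ft_force: [0.6, -0.4, 0.6]
opening: 0.997
grip_force: 0.0
```

>>> step_arm(plan=[{"x":0.65,"y":-0.9,"z":0,"rx":0,"ry":0,"rz":0},{"x":0.65,"y":-0.9,"z":0,"rx":0,"ry":0,"rz":0},{"x":0.65,"y":-0.9,"z":0,"rx":0,"ry":0,"rz":0},{"x":0.65,"y":-0.9,"z":0,"rx":0,"ry":0,"rz":0},{"x":0.65,"y":-0.9,"z":0,"rx":0,"ry":0,"rz":0},{"x":0.65,"y":-0.9,"z":0,"rx":0,"ry":0,"rz":0},{"x":0.65,"y":-0.9,"z":0,"rx":0,"ry":0,"rz":0},{"x":0.65,"y":-0.9,"z":0,"rx":0,"ry":0,"rz":0},{"x":0.65,"y":-0.9,"z":0,"rx":0,"ry":0,"rz":0},{"x":0.65,"y":-0.9,"z":0,"rx":0,"ry":0,"rz":0}])

```text
t: 2.7
eef_pos: [491.4, 233.6, 214.5]
tcp_rot: [3.142, 0.0, 0.384]
ft_force: [0.6, -0.5, 0.0]
opening: 1.005
grip_force: 0.0
```

>>> step_arm(plan=[{"x":0,"y":0,"z":0,"rx":0,"ry":0,"rz":-0.82},{"x":0,"y":0,"z":0,"rx":0,"ry":0,"rz":-0.82},{"x":0,"y":0,"z":0,"rx":0,"ry":0,"rz":-0.82},{"x":0,"y":0,"z":0,"rx":0,"ry":0,"rz":-0.82},{"x":0,"y":0,"z":0,"rx":0,"ry":0,"rz":-0.82},{"x":0,"y":0,"z":0,"rx":0,"ry":0,"rz":-0.82},{"x":0,"y":0,"z":0,"rx":0,"ry":0,"rz":-0.82},{"x":0,"y":0,"z":0,"rx":0,"ry":0,"rz":-0.82},{"x":0,"y":0,"z":0,"rx":0,"ry":0,"rz":-0.82},{"x":0,"y":0,"z":0,"rx":0,"ry":0,"rz":-0.82}])

```text
t: 3.53
eef_pos: [491.3, 232.1, 214.5]
tcp_rot: [-3.141, 0.0, 1.208]
ft_force: [0.2, -0.2, -0.7]
opening: 1.0
grip_force: 0.0
```

>>> step_arm(plan=[{"x":0.02,"y":0,"z":0.75,"rx":0,"ry":0,"rz":0},{"x":0.02,"y":0,"z":0.75,"rx":0,"ry":0,"rz":0},{"x":0,"y":0,"z":0.75,"rx":0,"ry":0,"rz":0},{"x":0,"y":0,"z":0.75,"rx":0,"ry":0,"rz":0},{"x":0,"y":0,"z":0.75,"rx":0,"ry":0,"rz":0},{"x":0,"y":0,"z":0.75,"rx":0,"ry":0,"rz":0},{"x":0,"y":0,"z":0.6,"rx":0,"ry":0,"rz":0},{"x":0,"y":0,"z":0.4,"rx":0,"ry":0,"rz":0},{"x":0,"y":0,"z":0.3,"rx":0,"ry":0,"rz":0},{"x":0,"y":0,"z":0.2,"rx":0,"ry":0,"rz":0}])

```text
t: 4.37
eef_pos: [491.7, 233.0, 64.0]
tcp_rot: [-3.141, 0.0, 1.204]
ft_force: [-0.0, -0.5, 0.5]
opening: 1.0
grip_force: 0.0
```

>>> step_arm(jaw=1, plan=[{"x":0,"y":0,"z":0,"rx":0,"ry":0,"rz":0},{"x":0,"y":0,"z":0,"rx":0,"ry":0,"rz":0},{"x":0,"y":0,"z":0,"rx":0,"ry":0,"rz":0},{"x":0,"y":0,"z":0,"rx":0,"ry":0,"rz":0},{"x":0,"y":0,"z":0,"rx":0,"ry":0,"rz":0},{"x":0,"y":0,"z":0,"rx":0,"ry":0,"rz":0},{"x":0,"y":0,"z":0,"rx":0,"ry":0,"rz":0},{"x":0,"y":0,"z":0,"rx":0,"ry":0,"rz":0},{"x":0,"y":0,"z":0,"rx":0,"ry":0,"rz":0},{"x":0,"y":0,"z":0,"rx":0,"ry":0,"rz":0}])

```text
t: 5.2
eef_pos: [491.7, 233.0, 64.6]
tcp_rot: [3.142, 0.0, 1.204]
ft_force: [0.6, -0.7, 0.2]
opening: 0.354
grip_force: 0.0
```

>>> step_arm(plan=[{"x":0,"y":0,"z":0,"rx":0,"ry":0,"rz":0},{"x":0,"y":0,"z":0,"rx":0,"ry":0,"rz":0},{"x":0,"y":0,"z":0,"rx":0,"ry":0,"rz":0},{"x":0,"y":0,"z":0,"rx":0,"ry":0,"rz":0},{"x":0,"y":0,"z":0,"rx":0,"ry":0,"rz":0},{"x":0,"y":0,"z":0,"rx":0,"ry":0,"rz":0},{"x":0,"y":0,"z":0,"rx":0,"ry":0,"rz":0},{"x":0,"y":0,"z":0,"rx":0,"ry":0,"rz":0},{"x":0,"y":0,"z":0,"rx":0,"ry":0,"rz":0},{"x":0,"y":0,"z":0,"rx":0,"ry":0,"rz":0}])

```text
t: 6.03
eef_pos: [491.6, 233.1, 64.6]
tcp_rot: [-3.141, 0.0, 1.204]
ft_force: [-2.5, 1.6, 1.0]
opening: 0.144
grip_force: 30.0
```

>>> step_arm(plan=[{"x":0,"y":0,"z":0,"rx":0,"ry":0,"rz":0.6},{"x":0,"y":0,"z":0,"rx":0,"ry":0,"rz":0.6},{"x":0,"y":0,"z":0,"rx":0,"ry":0,"rz":0.6},{"x":0,"y":0,"z":0,"rx":0,"ry":0,"rz":0.6},{"x":0,"y":0,"z":0,"rx":0,"ry":0,"rz":0.6},{"x":0,"y":0,"z":0,"rx":0,"ry":0,"rz":0.6},{"x":0,"y":0,"z":0,"rx":0,"ry":0,"rz":0.6},{"x":0,"y":0,"z":0,"rx":0,"ry":0,"rz":0.6},{"x":0,"y":0,"z":0,"rx":0,"ry":0,"rz":0.6},{"x":0,"y":0,"z":0,"rx":0,"ry":0,"rz":0.6}])

```text
t: 6.87
eef_pos: [490.6, 233.7, 64.6]
tcp_rot: [-3.14, 0.001, 0.601]
ft_force: [-7.6, 9.3, 3.2]
opening: 0.143
grip_force: 30.0
```

>>> step_arm(plan=[{"x":0,"y":0,"z":0,"rx":0,"ry":0,"rz":0.8},{"x":0,"y":0,"z":0,"rx":0,"ry":0,"rz":0.8},{"x":0,"y":0,"z":0,"rx":0,"ry":0,"rz":0.8},{"x":0,"y":0,"z":0,"rx":0,"ry":0,"rz":0.8},{"x":0,"y":0,"z":0,"rx":0,"ry":0,"rz":0.8},{"x":0,"y":0,"z":0,"rx":0,"ry":0,"rz":0.8},{"x":0,"y":0,"z":0,"rx":0,"ry":0,"rz":0.6},{"x":0,"y":0,"z":0,"rx":0,"ry":0,"rz":0.26},{"x":0,"y":0,"z":0,"rx":0,"ry":0,"rz":0},{"x":0,"y":0,"z":0,"rx":0,"ry":0,"rz":0}])

```text
t: 7.7
eef_pos: [490.3, 234.8, 64.6]
tcp_rot: [-3.14, 0.002, 0.037]
ft_force: [-10.0, 17.1, 3.2]
opening: 0.146
grip_force: 30.0
```

>>> step_arm(plan=[{"x":-0.05,"y":-0.06,"z":0,"rx":0,"ry":0,"rz":0},{"x":0,"y":0,"z":0,"rx":0,"ry":0,"rz":0},{"x":0,"y":0,"z":0,"rx":0,"ry":0,"rz":0},{"x":0,"y":0,"z":0,"rx":0,"ry":0,"rz":0},{"x":0,"y":0,"z":0,"rx":0,"ry":0,"rz":0},{"x":0,"y":0,"z":0,"rx":0,"ry":0,"rz":0},{"x":0,"y":0,"z":0,"rx":0,"ry":0,"rz":0},{"x":0,"y":0,"z":0,"rx":0,"ry":0,"rz":0},{"x":0,"y":0,"z":0,"rx":0,"ry":0,"rz":0},{"x":0,"y":0,"z":0,"rx":0,"ry":0,"rz":0}])

```text
t: 8.53
eef_pos: [490.2, 234.9, 64.6]
tcp_rot: [-3.141, 0.0, 0.037]
ft_force: [-2.6, 6.5, 0.2]
opening: 0.143
grip_force: 30.0
```

>>> step_arm(jaw=-1, plan=[{"x":0,"y":0,"z":0,"rx":0,"ry":0,"rz":0},{"x":0,"y":0,"z":0,"rx":0,"ry":0,"rz":0},{"x":0,"y":0,"z":0,"rx":0,"ry":0,"rz":0},{"x":0,"y":0,"z":0,"rx":0,"ry":0,"rz":0},{"x":0,"y":0,"z":0,"rx":0,"ry":0,"rz":0},{"x":0,"y":0,"z":0,"rx":0,"ry":0,"rz":0},{"x":0,"y":0,"z":0,"rx":0,"ry":0,"rz":0},{"x":0,"y":0,"z":0,"rx":0,"ry":0,"rz":0},{"x":0,"y":0,"z":0,"rx":0,"ry":0,"rz":0},{"x":0,"y":0,"z":-0.3,"rx":0,"ry":0,"rz":0}])

```text
t: 9.37
eef_pos: [489.9, 234.3, 71.4]
tcp_rot: [3.141, 0.002, 0.038]
ft_force: [-0.3, -0.4, -0.3]
opening: 0.788
grip_force: 0.0
```

>>> step_arm(plan=[{"x":0,"y":0,"z":-0.6,"rx":0,"ry":0,"rz":0},{"x":0,"y":0,"z":-0.8,"rx":0,"ry":0,"rz":0},{"x":0,"y":0,"z":-0.8,"rx":0,"ry":0,"rz":0},{"x":0,"y":0,"z":-0.8,"rx":0,"ry":0,"rz":0},{"x":0,"y":0,"z":-0.8,"rx":0,"ry":0,"rz":0},{"x":0,"y":0,"z":-0.8,"rx":0,"ry":0,"rz":0},{"x":0,"y":0,"z":-0.8,"rx":0,"ry":0,"rz":0},{"x":0,"y":1,"z":0,"rx":0,"ry":0,"rz":0},{"x":0,"y":1,"z":0,"rx":0,"ry":0,"rz":0},{"x":0,"y":1,"z":0,"rx":0,"ry":0,"rz":0}])

```text
t: 10.2
eef_pos: [493.0, 158.9, 208.1]
tcp_rot: [-3.142, -0.001, 0.039]
ft_force: [0.8, -0.5, 1.0]
opening: 1.0
grip_force: 0.0
```

>>> step_arm(plan=[{"x":0.1,"y":1,"z":0,"rx":0,"ry":0,"rz":0},{"x":0.1,"y":1,"z":0,"rx":0,"ry":0,"rz":0},{"x":0.1,"y":1,"z":0,"rx":0,"ry":0,"rz":0},{"x":0.1,"y":1,"z":0,"rx":0,"ry":0,"rz":0},{"x":0.1,"y":1,"z":0,"rx":0,"ry":0,"rz":0},{"x":0.1,"y":1,"z":0,"rx":0,"ry":0,"rz":0},{"x":0.1,"y":1,"z":0,"rx":0,"ry":0,"rz":0},{"x":0.1,"y":1,"z":0,"rx":0,"ry":0,"rz":0},{"x":0,"y":0,"z":0,"rx":0,"ry":0,"rz":0},{"x":0,"y":0,"z":0,"rx":0,"ry":0,"rz":0}])

```text
t: 11.03
eef_pos: [520.7, -40.4, 207.5]
tcp_rot: [3.142, -0.0, 0.036]
ft_force: [-0.1, -0.1, 1.2]
opening: 1.0
grip_force: 0.0
```

```bash
cat > k.py <<'E'
from h import *
import sys
c=cam('top'); im=c['image']; P=cloud(c); Z=P[...,2]
def win(m,u0,u1,v0,v1):
    o=np.zeros_like(m);o[v0:v1,u0:u1]=m[v0:v1,u0:u1];return o
def rect(m,z,name):
    m=m.astype(np.uint8); k,_=cv2.findContours(m,cv2.RETR_EXTERNAL,cv2.CHAIN_APPROX_NONE)
    k=max(k,key=cv2.contourArea); pts=np.array([ray(c,*p[0],z)[:2] for p in k],np.float32)
    print(name,cv2.minAreaRect(pts))
    return k
rect(win((Z>75)&(Z<110),215,270,200,245),91,'knob')
hsv=cv2.cvtColor(im,cv2.COLOR_RGB2HSV)
k=rect(win((hsv[...,1]<60)&(hsv[...,2]>120),205,275,150,250),50,'scale')
pts=np.array([ray(c,*p[0],50)[:2] for p in k])
for s in(0,1): # long edges: fit lines
    e=pts[(np.abs(pts[:,1]-236.6-(pts[:,0]-571)*.037-(85 if s else -85))<7)&(np.abs(pts[:,0]-571)<125)]
    print('edge',len(e),np.degrees(np.polyfit(e[:,0],e[:,1],1)[0]))
R=lambda a,w,h:cv2.resize(a,(w,h),interpolation=cv2.INTER_CUBIC)
s=cam('scene')['image']
save(sys.argv[1],np.hstack([R(im[195:250,210:275],390,330),R(s[150:220,340:423],390,330)]))
print(state()['eef_pos'])
E
python3 k.py knob1.png
```

```text
knob ((492.7873840332031, 232.46249389648438), (43.6838493347168, 12.381218910217285), 1.2107473611831665)
scale ((571.420166015625, 236.61509704589844), (283.8753967285156, 176.11660766601562), 2.022413730621338)
edge 77 1.806945271485747
edge 77 2.284902034237533
[520.55961084 -39.04587901 207.41236051]
```

View pics/knob1.png

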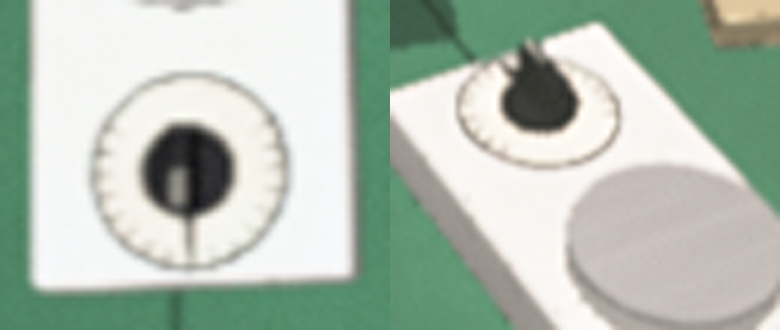

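The pointer now lies on the long zero mark at crop (190,250), and the bar yaw matches the scale's. Now the tray.

>>> step_arm(plan=[{"x":0,"y":0,"z":0,"rx":0,"ry":0,"rz":0.86},{"x":0,"y":0,"z":0,"rx":0,"ry":0,"rz":0.86},{"x":0,"y":0,"z":0,"rx":0,"ry":0,"rz":0.86},{"x":0.336,"y":0.943,"z":0,"rx":0,"ry":0,"rz":0},{"x":0.336,"y":0.943,"z":0,"rx":0,"ry":0,"rz":0},{"x":0.336,"y":0.943,"z":0,"rx":0,"ry":0,"rz":0},{"x":0.336,"y":0.943,"z":0,"rx":0,"ry":0,"rz":0},{"x":0.336,"y":0.943,"z":0,"rx":0,"ry":0,"rz":0},{"x":0.336,"y":0.943,"z":0,"rx":0,"ry":0,"rz":0},{"x":0.336,"y":0.943,"z":0,"rx":0,"ry":0,"rz":0}])

```text
t: 11.97
eef_pos: [542.4, -213.3, 207.4]
tcp_rot: [-3.142, -0.0, -0.219]
ft_force: [-0.4, 0.7, -0.1]
opening: 1.003
grip_force: 0.0
```

>>> step_arm(plan=[{"x":0,"y":0,"z":0,"rx":0,"ry":0,"rz":0},{"x":0,"y":0,"z":0.6,"rx":0,"ry":0,"rz":0},{"x":0,"y":0,"z":0.6,"rx":0,"ry":0,"rz":0},{"x":0,"y":0,"z":0.6,"rx":0,"ry":0,"rz":0},{"x":0,"y":0,"z":0.6,"rx":0,"ry":0,"rz":0},{"x":0,"y":0,"z":0,"rx":0,"ry":0,"rz":0},{"x":0,"y":0,"z":0,"rx":0,"ry":0,"rz":0},{"x":0,"y":0,"z":0,"rx":0,"ry":0,"rz":0},{"x":0,"y":0,"z":0,"rx":0,"ry":0,"rz":0},{"x":0,"y":0,"z":0,"rx":0,"ry":0,"rz":0}])

```text
t: 12.8
eef_pos: [542.5, -213.3, 148.1]
tcp_rot: [3.141, -0.001, -0.22]
ft_force: [-0.5, -0.3, -0.1]
opening: 0.999
grip_force: 0.0
```

Run:
```python
from h import *
s=cam('scene')
save('tr1.png',cv2.resize(s['image'][140:290,150:320],(680,600),interpolation=cv2.INTER_CUBIC)); print(state()['eef_pos'],state()['tcp_rot'])
```

```text
[ 542.36612709 -213.37646673  147.89938375] [ 3.14123396e+00 -1.15745394e-03 -2.20056158e-01]
```

View pics/tr1.png

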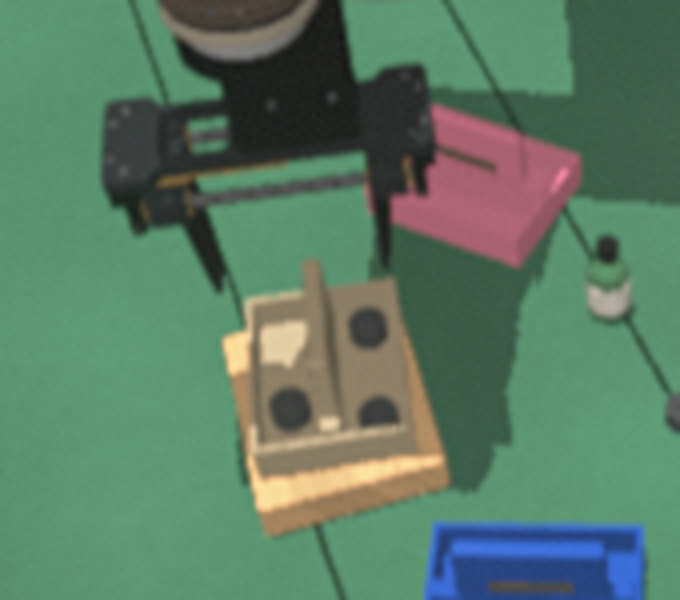

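The fingers at (215,285) and (383,265) straddle the handle, whose top is at (313,265). Next I'll descend and close.

>>> step_arm(plan=[{"x":-0.05,"y":-0.05,"z":0.4,"rx":0,"ry":0,"rz":0},{"x":0,"y":0,"z":0.5,"rx":0,"ry":0,"rz":0},{"x":0,"y":0,"z":0.5,"rx":0,"ry":0,"rz":0},{"x":0,"y":0,"z":0.5,"rx":0,"ry":0,"rz":0},{"x":0,"y":0,"z":0.4,"rx":0,"ry":0,"rz":0},{"x":0,"y":0,"z":0.3,"rx":0,"ry":0,"rz":0},{"x":0,"y":0,"z":0.2,"rx":0,"ry":0,"rz":0},{"x":0,"y":0,"z":0.2,"rx":0,"ry":0,"rz":0},{"x":0,"y":0,"z":0,"rx":0,"ry":0,"rz":0},{"x":0,"y":0,"z":0,"rx":0,"ry":0,"rz":0}])

```text
t: 13.68
eef_pos: [541.3, -212.0, 72.2]
tcp_rot: [3.141, -0.0, -0.22]
ft_force: [-0.4, 0.2, 0.8]
opening: 1.0
grip_force: 0.0
```

>>> step_arm(jaw=1, plan=[{"x":0,"y":0,"z":0,"rx":0,"ry":0,"rz":0},{"x":0,"y":0,"z":0,"rx":0,"ry":0,"rz":0},{"x":0,"y":0,"z":0,"rx":0,"ry":0,"rz":0},{"x":0,"y":0,"z":0,"rx":0,"ry":0,"rz":0},{"x":0,"y":0,"z":0,"rx":0,"ry":0,"rz":0},{"x":0,"y":0,"z":0,"rx":0,"ry":0,"rz":0},{"x":0,"y":0,"z":0,"rx":0,"ry":0,"rz":0},{"x":0,"y":0,"z":0,"rx":0,"ry":0,"rz":0},{"x":0,"y":0,"z":0,"rx":0,"ry":0,"rz":0},{"x":0,"y":0,"z":0,"rx":0,"ry":0,"rz":0}])

```text
t: 14.52
eef_pos: [541.1, -211.9, 72.1]
tcp_rot: [3.142, 0.0, -0.22]
ft_force: [-0.1, 0.4, -0.1]
opening: 0.358
grip_force: 0.0
```

>>> step_arm(plan=[{"x":0,"y":0,"z":0,"rx":0,"ry":0,"rz":0},{"x":0,"y":0,"z":0,"rx":0,"ry":0,"rz":0},{"x":0,"y":0,"z":0,"rx":0,"ry":0,"rz":0},{"x":0,"y":0,"z":0,"rx":0,"ry":0,"rz":0},{"x":0,"y":0,"z":0,"rx":0,"ry":0,"rz":0},{"x":0,"y":0,"z":0,"rx":0,"ry":0,"rz":0},{"x":0,"y":0,"z":0,"rx":0,"ry":0,"rz":0},{"x":0,"y":0,"z":0,"rx":0,"ry":0,"rz":0},{"x":0,"y":0,"z":0,"rx":0,"ry":0,"rz":0},{"x":0,"y":0,"z":0,"rx":0,"ry":0,"rz":0}])

```text
t: 15.35
eef_pos: [541.1, -212.0, 72.1]
tcp_rot: [3.141, 0.0, -0.22]
ft_force: [-0.3, -0.9, -1.0]
opening: 0.126
grip_force: 30.0
```

>>> step_arm(plan=[{"x":0,"y":0,"z":-0.1,"rx":0,"ry":0,"rz":0},{"x":0,"y":0,"z":-0.15,"rx":0,"ry":0,"rz":0},{"x":0,"y":0,"z":-0.2,"rx":0,"ry":0,"rz":0},{"x":0,"y":0,"z":-0.25,"rx":0,"ry":0,"rz":0},{"x":0,"y":0,"z":-0.3,"rx":0,"ry":0,"rz":0},{"x":0,"y":0,"z":-0.3,"rx":0,"ry":0,"rz":0},{"x":0,"y":0,"z":-0.2,"rx":0,"ry":0,"rz":0},{"x":0,"y":0,"z":-0.1,"rx":0,"ry":0,"rz":0},{"x":0,"y":0,"z":0,"rx":0,"ry":0,"rz":0},{"x":0,"y":0,"z":0,"rx":0,"ry":0,"rz":0}])

```text
t: 16.18
eef_pos: [541.1, -211.9, 112.2]
tcp_rot: [3.141, -0.0, -0.22]
ft_force: [1.3, -0.1, -3.1]
opening: 0.125
grip_force: 30.0
```

```bash
cat > tv.py <<'E'
from h import *
import sys
n,u0,u1,v0,v1=sys.argv[1],*map(int,sys.argv[2:6])
s=cam('scene')
save(n,cv2.resize(s['image'][v0:v1,u0:u1],(680,600),interpolation=cv2.INTER_CUBIC)); st=state(); print(st['eef_pos'],st['tcp_rot'],st['ft_force'],st['moment'])
E
python3 tv.py tr2.png 150 320 130 280
```

```text
[ 541.03331565 -211.88381544  111.94156258] [-3.14156027e+00  3.00429747e-04 -2.20218309e-01] [ 0.04794203  0.23227159 -2.72201409] [ 0.01396438  0.09126733 -0.0605784 ]
```

View pics/tr2.png

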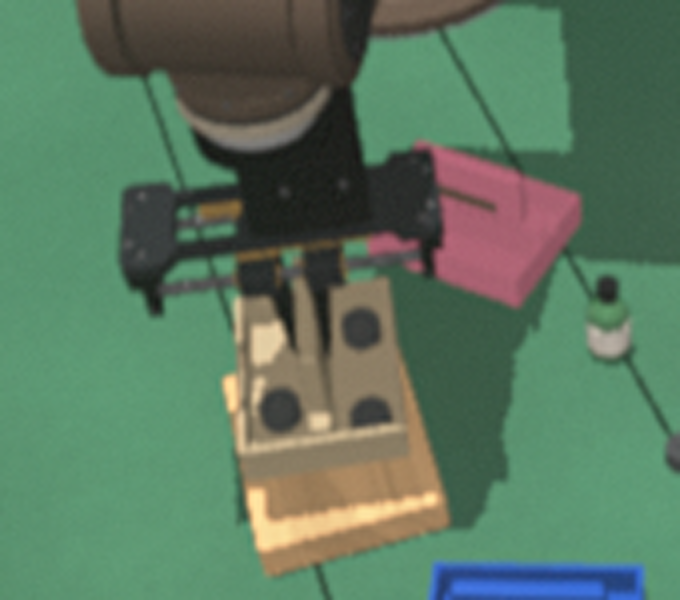

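The tray is lifted clear and level, with three weights in it at (360,328), (280,410) and (370,412). Next I'll raise it and carry it.

>>> step_arm(plan=[{"x":0,"y":0,"z":-0.2,"rx":0,"ry":0,"rz":0},{"x":0,"y":0,"z":-0.4,"rx":0,"ry":0,"rz":0},{"x":0,"y":0,"z":-0.5,"rx":0,"ry":0,"rz":0},{"x":0,"y":0,"z":-0.6,"rx":0,"ry":0,"rz":0},{"x":0,"y":0,"z":-0.6,"rx":0,"ry":0,"rz":0},{"x":0,"y":0,"z":-0.5,"rx":0,"ry":0,"rz":0},{"x":0,"y":0,"z":-0.4,"rx":0,"ry":0,"rz":0},{"x":0,"y":0,"z":-0.3,"rx":0,"ry":0,"rz":0},{"x":0,"y":0,"z":-0.1,"rx":0,"ry":0,"rz":0},{"x":0,"y":0,"z":0,"rx":0,"ry":0,"rz":0}])

```text
t: 17.07
eef_pos: [541.3, -212.0, 202.7]
tcp_rot: [3.141, -0.001, -0.22]
ft_force: [1.1, -0.1, -3.0]
opening: 0.124
grip_force: 30.0
```

>>> step_arm(plan=[{"x":0,"y":-0.1,"z":0,"rx":0,"ry":0,"rz":0},{"x":0,"y":-0.2,"z":0,"rx":0,"ry":0,"rz":0},{"x":0,"y":-0.3,"z":0,"rx":0,"ry":0,"rz":0},{"x":0,"y":-0.4,"z":0,"rx":0,"ry":0,"rz":0},{"x":0,"y":-0.5,"z":0,"rx":0,"ry":0,"rz":0},{"x":0,"y":-0.6,"z":0,"rx":0,"ry":0,"rz":0},{"x":0,"y":-0.7,"z":0,"rx":0,"ry":0,"rz":0},{"x":0,"y":-0.8,"z":0,"rx":0,"ry":0,"rz":0},{"x":0,"y":-0.8,"z":0,"rx":0,"ry":0,"rz":0},{"x":0,"y":-0.8,"z":0,"rx":0,"ry":0,"rz":0}])

```text
t: 17.9
eef_pos: [569.7, -83.0, 202.1]
tcp_rot: [-3.142, 0.0, -0.22]
ft_force: [0.5, 0.8, -3.6]
opening: 0.123
grip_force: 30.0
```

>>> step_arm(plan=[{"x":0,"y":-0.8,"z":0,"rx":0,"ry":0,"rz":0},{"x":0,"y":-0.8,"z":0,"rx":0,"ry":0,"rz":0},{"x":0,"y":-0.8,"z":0,"rx":0,"ry":0,"rz":0},{"x":0,"y":-0.8,"z":0,"rx":0,"ry":0,"rz":0},{"x":0,"y":-0.8,"z":0,"rx":0,"ry":0,"rz":0},{"x":0,"y":-0.8,"z":0,"rx":0,"ry":0,"rz":0},{"x":0,"y":-0.8,"z":0,"rx":0,"ry":0,"rz":0},{"x":0,"y":-0.8,"z":0,"rx":0,"ry":0,"rz":0},{"x":0,"y":-0.8,"z":0,"rx":0,"ry":0,"rz":0},{"x":0,"y":-0.8,"z":0,"rx":0,"ry":0,"rz":0}])

```text
t: 18.73
eef_pos: [613.0, 112.4, 202.0]
tcp_rot: [3.142, 0.0, -0.219]
ft_force: [0.1, -0.2, -3.0]
opening: 0.125
grip_force: 30.0
```

>>> step_arm(plan=[{"x":0,"y":-0.8,"z":0,"rx":0,"ry":0,"rz":0},{"x":0,"y":-0.8,"z":0,"rx":0,"ry":0,"rz":0},{"x":0,"y":-0.8,"z":0,"rx":0,"ry":0,"rz":0},{"x":0,"y":-0.7,"z":0,"rx":0,"ry":0,"rz":0},{"x":0,"y":-0.6,"z":0,"rx":0,"ry":0,"rz":0},{"x":0,"y":-0.5,"z":0,"rx":0,"ry":0,"rz":0},{"x":0,"y":-0.4,"z":0,"rx":0,"ry":0,"rz":0},{"x":0,"y":-0.3,"z":0,"rx":0,"ry":0,"rz":0},{"x":0,"y":-0.2,"z":0,"rx":0,"ry":0,"rz":0},{"x":0,"y":-0.1,"z":0,"rx":0,"ry":0,"rz":0}])

```text
t: 19.57
eef_pos: [641.7, 237.3, 202.0]
tcp_rot: [3.141, 0.0, -0.22]
ft_force: [-0.3, -0.2, -3.6]
opening: 0.126
grip_force: 30.0
```

>>> step_arm(plan=[{"x":-0.03,"y":-0.06,"z":0.04,"rx":0,"ry":0,"rz":0},{"x":-0.03,"y":-0.06,"z":0.12,"rx":0,"ry":0,"rz":0},{"x":0,"y":0,"z":0.2,"rx":0,"ry":0,"rz":0},{"x":0,"y":0,"z":0.2,"rx":0,"ry":0,"rz":0},{"x":0,"y":0,"z":0.2,"rx":0,"ry":0,"rz":0},{"x":0,"y":0,"z":0.16,"rx":0,"ry":0,"rz":0},{"x":0,"y":0,"z":0.1,"rx":0,"ry":0,"rz":0},{"x":0,"y":0,"z":0.02,"rx":0,"ry":0,"rz":0},{"x":0,"y":0,"z":0,"rx":0,"ry":0,"rz":0},{"x":0,"y":0,"z":0,"rx":0,"ry":0,"rz":0}])

```text
t: 20.4
eef_pos: [640.9, 240.2, 176.3]
tcp_rot: [-3.142, -0.0, -0.22]
ft_force: [1.3, -0.0, -3.2]
opening: 0.125
grip_force: 30.0
```

```bash
python3 tv.py fin.png 300 470 90 240
python3 - <<'E'
from h import *
for n in('scene','top'):
    c=cam(n); P=cloud(c); 
    # tray walls/weights: points between z 150 and 168 near pan
    m=(P[...,2]>128)&(P[...,2]<166)&(np.hypot(P[...,0]-641,P[...,1]-240)<95)
    Q=P[m]; hi=Q[Q[:,2]>157]
    print(n,len(Q),len(hi))
    if len(hi)>30:
        A=np.c_[hi[:,:2]-[641,240],np.ones(len(hi))]; print('rim plane',np.linalg.lstsq(A,hi[:,2],rcond=None)[0])
        print(cv2.minAreaRect(hi[:,:2].astype(np.float32)))
    lo=Q[(Q[:,2]>135)&(Q[:,2]<141)]
    if len(lo)>30: print('floor',len(lo),np.linalg.lstsq(np.c_[lo[:,:2]-[641,240],np.ones(len(lo))],lo[:,2],rcond=None)[0])
E
```

```text
[640.98369444 240.21971963 176.38356317] [-3.14144141e+00 -4.78741792e-04 -2.20222856e-01] [-0.40171976 -0.60700382 -2.75916595] [-0.02629958  0.07894618 -0.04999434]
scene 1406 318
rim plane [-1.64730365e-03  1.81790171e-03  1.60485861e+02]
((644.2344970703125, 237.77340698242188), (101.8726577758789, 133.22149658203125), 77.63249206542969)
floor 354 [ 9.69689464e-03 -4.25495343e-03  1.37471449e+02]
top 130 47
rim plane [ 2.99769097e-03 -8.55269738e-02  1.57496677e+02]
((637.6323852539062, 195.36557006835938), (134.9562225341797, 36.221858978271484), 2.505187511444092)
floor 32 [ 4.15248251e-03 -2.69295508e-02  1.37364626e+02]
```

View pics/fin.png

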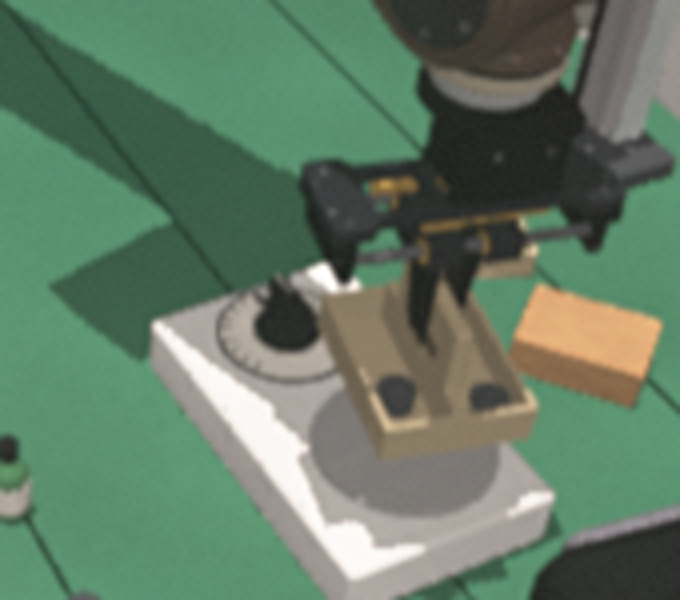

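The tray hangs level over the pan centre: rim tilt is about 0.1° and the underside is about 60 mm above the pan. The wrist load is unchanged, so no weight has been lost. The knob is still at zero. Handing in.

```bash
python3 -c "
from cell import *
s=state();print(s['t'],abs(s['qvel']).max());print(job_done())"
```

```text
20.55 0.0017760671843940214
the job is handed in; nothing more can be done
None
```

I turned the tare knob to the zero mark and handed the job in at 20.6 s, with the tray held still and level about 60 mm above the middle of the empty pan. One of its three weights was hidden by a finger in the last picture, but the wrist load had not changed since the lift.

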